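Walk the tea-brick mould square to the bench fence

ROBOT

A 7-joint arm with a two-finger parallel gripper is mounted at the origin on the work surface. World frame = base frame: x ahead of the robot, y to its left, z up, the work surface at z = 0. Lengths are in mm, angles in rad, forces in N, time in s.
With the tool pointing down it reaches from about 400 to 850 mm from the base axis. Payload 4.5 kg.
Tool frame: the origin (TCP) lies where the fingers leave the gripper's body, on its centre line; the fingertips stand 73 mm ahead of it and the grasp point (between the pads) lies 54 mm ahead of it; z points along the fingers, y is the line along which they close (so a half turn about z gives the same grasp; the last joint's range is limited). The gripper opens to 85 mm and grips with 20 to 120 N. Pads are 22 mm wide; open, the fingers measure 114 mm over their backs; the gripper's body (76 mm by 85 mm) begins 54 mm behind the grasp point. The pads swing forward as they close: fully open they stand 13 mm farther back than shut.
Start: joints at [-1.253, 0.689, -0.195, 1.565, 0.157, 0.902, -0.215], TCP at [174.983, 600.024, 303.917] pointing down, gripper open.
Joint ranges: [-3.01, 3.01], [-0.46, 2.08], [-1.47, 1.51], [0.13, 2.56], [-1, 4.14], [0.04, 2.09], [-2.66, 2.66]. Speed limits (rad/s): [2.57, 2.57, 3.14, 3.14, 3.14, 3.14, 3.14].

INTERFACE

Orientations are given as a unit quaternion [w, x, y, z].
In Python, from bench import env gives the robot as it stands. The module is installed in compiled form; this text tells all that it offers.
- The arm moves only by the tool drive_tool, never from a script. Its argument "plan" is a list of rows, each a list of 5 numbers: the finger opening in cm, from 0 to 8.54, then the shift along the tool's x, y, z in cm, then the turn about the tool's z in rad. A call has exactly 10 rows; each row is the pose to reach, as a shift and turn from the pose commanded when the call began, along the tool's axes at that moment; what a row does not reach only later rows make up. A row lasts 1/12 s, in which the tool goes at most 41.7 mm and 7.16 degrees, less where a joint would pass 70% of its speed; a pose out of reach is approached as far as the arm can. A call with a gripper value outside its range is refused whole. The fingers move at their own pace and stop on an object; "newtons" is the grip in N (left out, the last holds). Time passes only in rows, so rows that repeat a pose let the fingers close, or fill a call up. It gives the time, the measured TCP pose, the force, the opening and the grip force at its end, in the units of the state.
- env.observe(): the state, without advancing time (a new reading comes with each control period).
- env.capture(name): name is "scene" or "side" or "wrist"; returns a dict with "image" (384x512x3 uint8, red, green, blue), "fx", "fy", "cx", "cy" (pixels), "camera_from_world" (4x4, takes a point from world to camera coordinates). Camera axes: x right, y down, z forward; pixel columns grow to the right and rows downward; lengths in mm; the calibration is good to about 2 mm. The wrist camera is an equidistant fisheye: a pixel r from the principal point sees the ray r / f radians off the axis. A picture is of the moment at which its call begins. There is no depth.
- env.job_done(): hands the job in; it is judged then, once.
The state is a dict: "clock": time; "qpos": joint angles; "joint_velocities": joint speeds; "effort": joint torques, N m; "ee_pos": TCP position; "tool_rot": TCP orientation; "wrist_force": force on the tool from outside, world axes, zero at the start; "wrist_torque": the same for the moment, N m; "gripper_width": opening from 0.0 (shut) to 1.0 (fully open); "grip_force": force on a finger pad.
Only numpy, scipy, OpenCV 4.12 (cv2) and the standard library are available. Lean on these libraries where they do the work, as an engineer would, in place of code of your own. Each camera call takes 0.05 s, during which the arm holds its last target. There are 200 camera calls.

TASK

The heavy closed tea-brick mould stands askew, more or less end-on to the steel fence on the packing bench. Walk it round with the fingertips, pushing one corner and then another so that it does not wander off sideways, until one of its long sides (either one) lies flush against the fence and no part of it sticks out past the fence's end. Never lift or tip it, and leave the hoop, the tamper and the brush where they are.

Things in the scene. Friction and masses are not known exactly. Their poses are not given: they have to be found in the camera images.
- mould: heavy dark cast block with grey lid and six sunk screws on its flat top, upright sides; 180 mm long (x), 120 wide (y), 64 high, alike either way round. Origin: centre of underside. About 2.8 kg on four feet (55 mm along x, 34 along y from the middle), friction 0.4: slides at 7 to 16 N. Pushed squarely on a long side 75 mm from its middle, it turns about a point some 50 mm beyond the middle.
- fence: grey steel angle bar fixed on the bench beyond the mould: 300 mm long, upright leg 50 mm high, 6 thick, its foot 50 mm deep behind. Origin: bench height, middle of the working face that looks to the mould and robot; x points away from the mould, y along the fence, z up. With the mould flush, its middle lies 60 mm in front of this face and its x axis is parallel to this y axis.
- hoop: bystander: a round woven bamboo hoop, 168 mm across and 66 mm high, open above and below, standing on the bench to one side of the mould. Origin: centre of its underside.
- tamper: bystander: a turned wooden tamper standing upright on its foot, foot 76 mm across, 134 mm high with a slim neck and a small knob on top, to the other side of the mould. Origin: centre of its foot.
- brush: bystander: a wooden-handled bench brush, 220 mm long, about 20 mm thick, lying on the bench beyond the left (+y) end of the fence. Origin: under the middle of its length; x runs from handle to bristles.
Things that resemble listed ones, but are neither listed nor needed, are in the scene too. Leave any yellow look-alike of the mould alone.

How it is judged:
By the outcome, as a careful person would: the job done as asked, in the order asked, and still so for the second after the job is handed in, with the robot touching nothing.
It also fails if it takes over 67 s, if anything falls off the work surface, if the arm or the gripper's body presses on something with over 40 N, if the wrist force passes 120 N, or if a joint passes its speed limit or range.

## Working session

There is one attempt and no reset: what is moved stays moved. The work goes in short steps, Python scripts to look and compute and a tool call to move; the robot and the scene stay as the last step left them, time stands still between calls to the robot, and variables do not carry over. Pictures are saved under pics/ and viewed, at most 10 in all, crops included, and the job is handed in when it is done.

Besides the shell and the picture viewer there is one more tool, called after "Call:" as a command line: name --pt "numbers of a row" for each row, then --argument value for the rest. drive_tool: Moves the arm, as the interface text tells. Its arguments: {"type":"object","properties":{"plan":{"type":"array"},"newtons":{"type":"number"}},"required":["plan"]}

```bash
mkdir -p pics
cat > h.py <<'E'
import numpy as np, cv2
from bench import env
def cap(n,f=None):
    c=env.capture(n)
    if f: cv2.imwrite('pics/'+f,c['image'][:,:,::-1])
    return c
def ray(c,u,v,z):
    M=np.array(c['camera_from_world']);R=M[:3,:3];t=M[:3,3]
    d=R.T@np.array([(u-c['cx'])/c['fx'],(v-c['cy'])/c['fy'],1]);o=-R.T@t
    return (o+d*(z-o[2])/d[2])
E
python3 - <<'E'
from h import *
a=cap('scene','s0.png');b=cap('side','d0.png')
for c in(a,b):print(c['fx'],c['cx'],c['cy'],np.round(c['camera_from_world'],3).tolist())
print(env.observe())
E
```

```text
423.6614789720979 255.34672968948442 188.8963280596814 [[0.369, 0.929, -0.003, -200.45], [0.791, -0.316, -0.524, -443.033], [-0.488, 0.191, -0.852, 1459.713], [0.0, 0.0, 0.0, 1.0]]
448.75997720143585 253.03774366712568 195.15558122902237 [[0.826, -0.564, -0.018, -491.934], [-0.383, -0.537, -0.751, 248.803], [0.414, 0.627, -0.66, 877.514], [0.0, 0.0, 0.0, 1.0]]
{'clock': 0.1, 'qpos': array([-1.25317584,  0.68993868, -0.19452952,  1.566275  ,  0.1572882 ,
        0.90249493, -0.21509475]), 'joint_velocities': array([ 0.00079281, -0.00290918,  0.001167  , -0.00155266,  0.00203032,
       -0.00116583, -0.00061319]), 'effort': array([-4.24800528e-03, -5.40602267e+01, -1.27170235e+00, -1.58983970e+01,
        9.34331532e-03,  4.41569966e-03,  7.37150373e-06]), 'ee_pos': array([174.90956527, 599.52649152, 303.13098168]), 'tool_rot': array([-6.84468870e-05,  1.41391879e-01,  9.89953328e-01, -8.60002857e-04]), 'wrist_force': array([ 0.05733748,  0.41116698, -0.83294431]), 'wrist_torque': array([ 0.02534595, -0.02059486,  0.03331941]), 'grip_force': 0.0, 'gripper_width': 1.003603500746184}
```

View pics/s0.png

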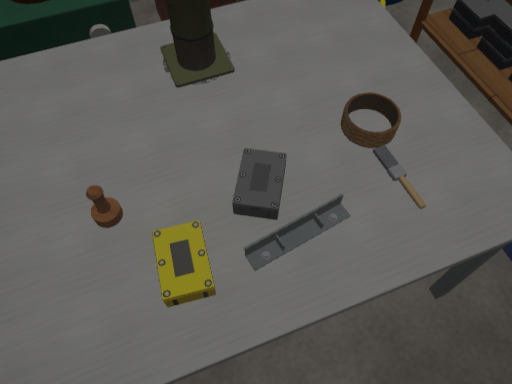

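View pics/d0.png

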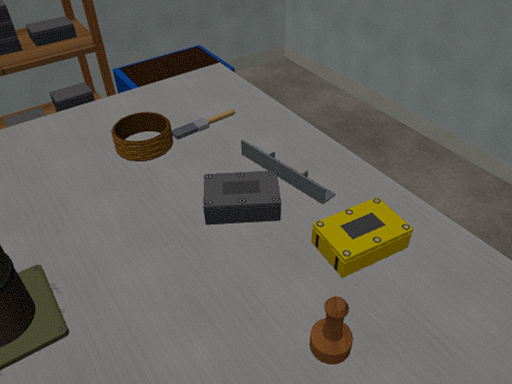

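The scene view shows the dark mould at about (260,182), the fence at (298,230), the hoop at (370,120), the tamper at (105,208) and the brush at (400,175). The side view shows the dark mould at (242,197) and the fence at (285,170).
The mould could be confused with the yellow block at scene (183,262), or with the dark bricks on the shelf at (480,30). I choose the dark block at (260,182), which matches the description.

Run:
```python
from h import *
im=cv2.imread('pics/s0.png');d=cv2.imread('pics/d0.png')
A=cv2.resize(im[140:275,225:360],(540,540),interpolation=cv2.INTER_CUBIC)
cv2.imwrite('pics/c0.png',A)
a=cap('scene');b=cap('side')
# mould: dark mask
for c,im,z,box in((a,im,0,(225,290,140,225)),(b,d,0,(190,290,160,230))):
    g=cv2.cvtColor(im,cv2.COLOR_BGR2GRAY);hsv=cv2.cvtColor(im,cv2.COLOR_BGR2HSV)
    m=((g<95)&(hsv[...,1]<70)).astype(np.uint8)*255
    x0,x1,y0,y1=box;mm=np.zeros_like(m);mm[y0:y1,x0:x1]=m[y0:y1,x0:x1]
    mm=cv2.morphologyEx(mm,cv2.MORPH_CLOSE,np.ones((5,5)));mm=cv2.morphologyEx(mm,cv2.MORPH_OPEN,np.ones((3,3)))
    cs=max(cv2.findContours(mm,0,1)[0],key=cv2.contourArea)
    p=cv2.approxPolyDP(cv2.convexHull(cs),2.5,True)[:,0]
    print([(q.tolist(),ray(c,*q,64)[:2].round().tolist(),ray(c,*q,0)[:2].round().tolist()) for q in p])
for c,l in((a,[(247,249),(342,198)]),(b,[(241,141),(327,193)])):
    print([ray(c,*q,50)[:2].round() for q in l])
for q in((369,145),(108,218)):print(ray(a,*q,0).round())
```

```text
[([244, 148], [458.0, -0.0], [412.0, 15.0]), ([286, 154], [521.0, 100.0], [479.0, 123.0]), ([277, 219], [697.0, -3.0], [668.0, 13.0]), ([233, 213], [640.0, -100.0], [607.0, -91.0]), ([232, 200], [603.0, -89.0], [567.0, -79.0])]
[([289, 167], [707.0, 1.0], [760.0, 65.0]), ([289, 182], [671.0, -46.0], [720.0, 14.0]), ([279, 220], [573.0, -137.0], [613.0, -85.0]), ([205, 223], [435.0, -51.0], [463.0, 9.0]), ([205, 174], [521.0, 100.0], [556.0, 173.0]), ([254, 160], [652.0, 76.0], [700.0, 147.0]), ([278, 160], [702.0, 40.0], [754.0, 108.0])]
[array([ 739., -100.]), array([697., 184.])]
[array([683., 185.]), array([ 730., -118.])]
[541. 366.   0.]
[ 496. -408.    0.]
```

View pics/c0.png

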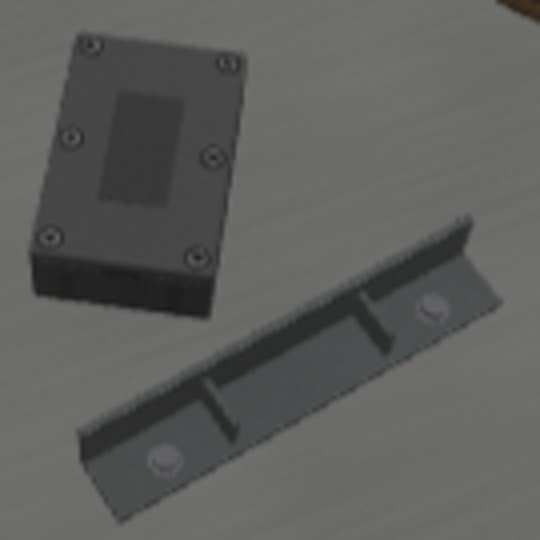

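The crop shows the dark block with a grey lid and six screws. Its lid corners, in crop pixels, are (80,33), (246,54), (213,276) and (32,253). The top edge of the fence's working face runs from (78,432) to (470,215).

Run:
```python
from h import *
a=cap('scene')
f=lambda x,y,z:ray(a,225+(x-1.5)/4,140+(y-1.5)/4,z)[:2]
P=np.array([f(80,33,64),f(246,54,64),f(213,276,64),f(32,253,64)]);print(P.round(),P.mean(0).round())
F=np.array([f(78,432,50),f(470,215,50)]);print(F.round(),np.linalg.norm(F[1]-F[0]))
F=np.array([f(80,460,0),f(120,522,0),f(502,302,0)]);print('foot',F.round())
for i,j in((0,1),(1,2),(2,3),(3,0)):
  e=P[j]-P[i];print(np.linalg.norm(e),np.degrees(np.arctan2(e[1],e[0])))
```

```text
[[459.   1.]
 [518. 102.]
 [671.  11.]
 [612. -90.]] [565.   6.]
[[ 733. -105.]
 [ 685.  191.]] 299.8642909358124
foot [[ 731. -104.]
 [ 779.  -96.]
 [ 730.  200.]]
116.4892825828489 59.24098058223303
177.36846401570253 -30.66455472096336
117.09139738582756 -120.05731099527914
178.80247296146035 149.14455873667728
```

Call:
drive_tool --pt "0 -33.4 -16.3 0 -0.445" --pt "0 -33.4 -16.3 0 -0.445" --pt "0 -33.4 -16.3 0 -0.445" --pt "0 -33.4 -16.3 0 -0.445" --pt "0 -33.4 -16.3 0 -0.445" --pt "0 -33.4 -16.3 0 -0.445" --pt "0 -33.4 -16.3 0 -0.445" --pt "0 -33.4 -16.3 0 -0.445" --pt "0 -33.4 -16.3 0 -0.445" --pt "0 -33.4 -16.3 0 -0.445" --newtons 40

```text
clock: 1.08
ee_pos: [457.9, 341.2, 303.2]
tool_rot: [0.002, -0.073, 0.997, -0.004]
wrist_force: [1.0, -0.7, -0.5]
gripper_width: -0.002
grip_force: 0.0
```

Call:
drive_tool --pt "0 7 -38.3 0 0" --pt "0 7 -38.3 0 0" --pt "0 7 -38.3 0 0" --pt "0 7 -38.3 0 0" --pt "0 7 -38.3 0 0" --pt "0 7 -38.3 0 0" --pt "0 7 -38.3 0 0" --pt "0 7 -38.3 0 0" --pt "0 7 -38.3 0 0" --pt "0 7 -38.3 0 0"

```text
clock: 1.92
ee_pos: [441.2, -45.8, 303.5]
tool_rot: [-0.001, -0.076, 0.997, -0.002]
wrist_force: [-1.0, 0.7, -0.1]
gripper_width: -0.0
grip_force: 0.0
```

Call:
drive_tool --pt "0 0 0 20.3 0" --pt "0 0 0 20.3 0" --pt "0 0 0 20.3 0" --pt "0 0 0 20.3 0" --pt "0 0 0 20.3 0" --pt "0 0 0 20.3 0" --pt "0 0 0 20.3 0" --pt "0 0 0 20.3 0" --pt "0 0 0 20.3 0" --pt "0 0 0 20.3 0"

```text
clock: 2.75
ee_pos: [442.9, -39.1, 101.4]
tool_rot: [0.001, -0.08, 0.997, 0.0]
wrist_force: [0.4, 1.0, -0.4]
gripper_width: 0.002
grip_force: 0.0
```

Run:
```python
from h import *
a=cap('scene','s1.png');b=cap('side','d1.png')
A=cv2.imread('pics/s1.png')[120:280,200:360];B=cv2.imread('pics/d1.png')[120:280,180:340]
cv2.imwrite('pics/v1.png',cv2.resize(np.hstack([A,B]),(800,400),interpolation=cv2.INTER_CUBIC))
print(env.observe()['ee_pos'],env.observe()['qpos'])
```

```text
[442.887018   -39.26198186 101.53229157] [ 0.01343276  0.87550436 -0.04615717  2.23881409  0.9339288   0.04380272
  0.78195882]
```

View pics/v1.png

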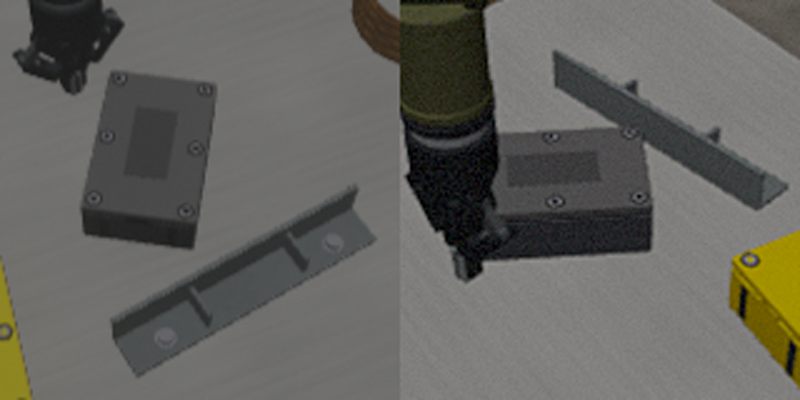

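The left panel shows the closed tip at (75,88), just off the mould's near end on the -y side. The mould has not moved. Starting the corner push.

Call:
drive_tool --pt "0 -1 0.7 0 0" --pt "0 -2.0 1.4 0 0" --pt "0 -2.2 2.0 0 0" --pt "0 -2.5 2.7 0 0" --pt "0 -2.8 3.4 0 0" --pt "0 -3.1 4.2 0 0" --pt "0 -3.4 5.0 0 0" --pt "0 -3.8 5.8 0 0" --pt "0 -4.1 6.6 0 0" --pt "0 -4.3 7.3 0 0"

```text
clock: 3.68
ee_pos: [471.6, 37.8, 101.1]
tool_rot: [-0.002, -0.079, 0.997, -0.002]
wrist_force: [-2.2, -4.6, -0.2]
gripper_width: 0.004
grip_force: 2.2
```

```bash
cat > m.py <<'E'
from h import *
import sys
# mould pose from lid quad in scene (plane z=64); fence frame result
def mould(f):
    c=cap('scene',f); im=cv2.imread('pics/'+f)
    cv2.imwrite('pics/v_'+f,cv2.resize(im[130:280,210:360],(600,600),interpolation=cv2.INTER_CUBIC))
    o=env.observe();print(o['ee_pos'].round(1),o['tool_rot'].round(3),o['wrist_force'].round(1))
    return c
def corners(pts,f,c=None):  # crop pixels of lid corners in order around
    c=c or cap('scene')
    P=np.array([ray(c,210+(x-1.5)/4,130+(y-1.5)/4,64)[:2] for x,y in pts]);m=P.mean(0)
    e=(P[1]-P[2])+(P[0]-P[3]);
    r=m-[709,43];print(P.round(),m.round(),'long axis',np.degrees(np.arctan2(e[1],e[0])),'fence frame',(r@[.987,.160]).round(1),(r@[-.16,.987]).round(1))
if __name__=='__main__': mould(sys.argv[1])
E
python3 m.py s2.png
```

```text
[472.   40.3 101. ] [-0.001 -0.081  0.997 -0.001] [-1.3 -1.5 -0.9]
```

View pics/v_s2.png

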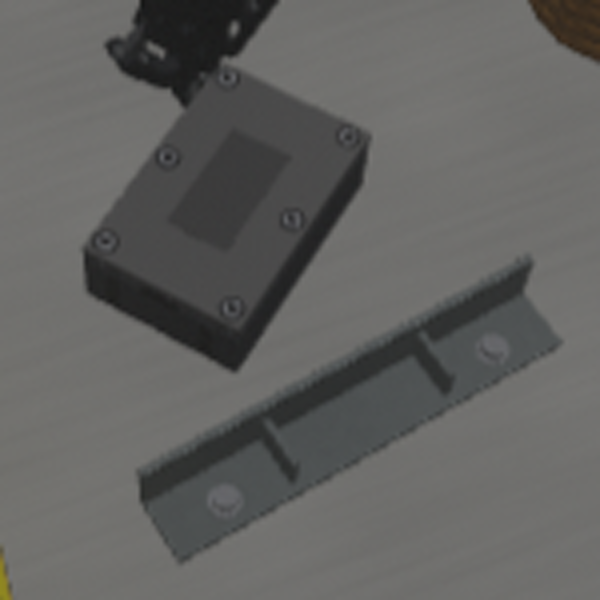

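The mould has turned about 25°. Its lid corners are now at crop (222,63), (371,135), (241,332) and (85,248), and the tip at (190,90) is still behind the near corner.

```bash
python3 -c "
from m import *
corners([(222,63),(371,135),(241,332),(85,248)],0)"
```

```text
[[472.  58.]
 [566. 129.]
 [674. -12.]
 [579. -83.]] [573.  23.] long axis 127.28572820491756 fence frame -137.9 1.9
```

Call:
drive_tool --pt "0 -0.5 0.7 0 0" --pt "0 -1.0 1.3 0 0" --pt "0 -1.6 2.0 0 0" --pt "0 -2.2 2.7 0 0" --pt "0 -2.7 3.1 0 0" --pt "0 -3.3 3.6 0 0" --pt "0 -3.9 4.0 0 0" --pt "0 -4.5 4.4 0 0" --pt "0 -5.0 4.8 0 0" --pt "0 -5.0 4.8 0 0"

```text
clock: 4.62
ee_pos: [514.0, 95.4, 100.7]
tool_rot: [-0.001, -0.081, 0.997, 0.0]
wrist_force: [-2.6, -0.8, 0.2]
gripper_width: 0.0
grip_force: 1.5
```

```bash
python3 m.py s3.png
```

```text
[513.9  95.4 100.7] [-0.001 -0.081  0.997  0.   ] [-3.6 -0.5 -1.2]
```

View pics/v_s3.png

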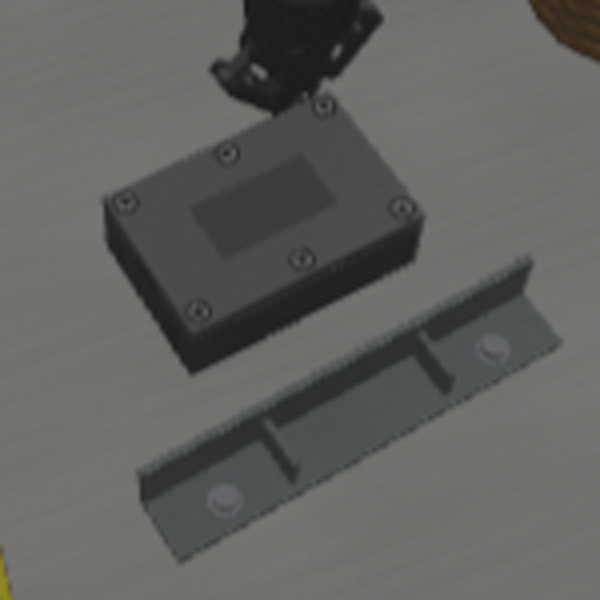

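The mould now lies roughly parallel to the fence. Its lid corners are at crop (335,92), (425,213), (191,333) and (103,200), with the tip behind the +y end at (285,105).

```bash
python3 -c "
from m import *
corners([(335,92),(425,213),(191,333),(103,200)],0)"
```

```text
[[524. 121.]
 [637. 135.]
 [663. -42.]
 [548. -59.]] [593.  39.] long axis 97.98666443511576 fence frame -115.4 14.4
```

Call:
drive_tool --pt "0 2 0 0 0" --pt "0 4 0 0 0" --pt "8.5 4 -2 0 0" --pt "8.5 4 -4 0 0" --pt "8.5 4 -6 0.5 0" --pt "8.5 4 -6.9 1 0" --pt "8.5 4 -6.9 1 0" --pt "8.5 4 -6.9 1 0" --pt "8.5 4 -6.9 1 0" --pt "8.5 4 -6.9 1 0"

```text
clock: 5.55
ee_pos: [486.5, 22.5, 91.1]
tool_rot: [0.0, -0.082, 0.997, 0.001]
wrist_force: [-0.2, 0.3, -0.4]
gripper_width: 0.99
grip_force: 0.0
```

Call:
drive_tool --pt "8.5 -1.5 0 0 0" --pt "8.5 -3 0 0 0" --pt "8.5 -3.8 0 0 0" --pt "8.5 -4.5 0 0 0" --pt "8.5 -5.2 0 0 0" --pt "8.5 -5.9 0 0 0" --pt "8.5 -6.6 0 0 0" --pt "8.5 -7.3 0 0 0" --pt "8.5 -8 0 0 0" --pt "8.5 -8.2 0 0 0"

```text
clock: 6.38
ee_pos: [563.3, 33.7, 90.2]
tool_rot: [-0.004, -0.081, 0.997, -0.001]
wrist_force: [-8.8, -0.7, 2.7]
gripper_width: 0.994
grip_force: 4.7
```

Call:
drive_tool --pt "8.5 -0.1 0 0 0" --pt "8.5 -0.2 0 0 0" --pt "8.5 -0.3 0 0 0" --pt "8.5 -0.4 0 0 0" --pt "8.5 -0.5 0 0 0" --pt "8.5 -0.6 0 0 0" --pt "8.5 -0.7 0 0 0" --pt "8.5 -0.8 0 0 0" --pt "8.5 -0.8 0 0 0" --pt "8.5 -0.8 0 0 0"

```text
clock: 7.22
ee_pos: [569.4, 34.8, 90.2]
tool_rot: [-0.006, -0.082, 0.997, -0.002]
wrist_force: [-11.3, -2.5, 6.0]
gripper_width: 0.997
grip_force: 5.8
```

Call:
drive_tool --pt "8.5 -0.1 0 0 0" --pt "8.5 -0.2 0 0 0" --pt "8.5 -0.3 0 0 0" --pt "8.5 -0.4 0 0 0" --pt "8.5 -0.5 0 0 0" --pt "8.5 -0.6 0 0 0" --pt "8.5 -0.7 0 0 0" --pt "8.5 -0.8 0 0 0" --pt "8.5 -0.8 0 0 0" --pt "8.5 -0.8 0 0 0"

```text
clock: 8.05
ee_pos: [577.3, 36.1, 90.1]
tool_rot: [-0.006, -0.082, 0.997, -0.001]
wrist_force: [-10.7, -1.3, 6.1]
gripper_width: 0.992
grip_force: 5.8
```

```bash
python3 m.py s4.png
```

```text
[577.3  36.1  90.1] [-0.006 -0.082  0.997 -0.002] [-11.8  -2.1   7.1]
```

View pics/v_s4.png

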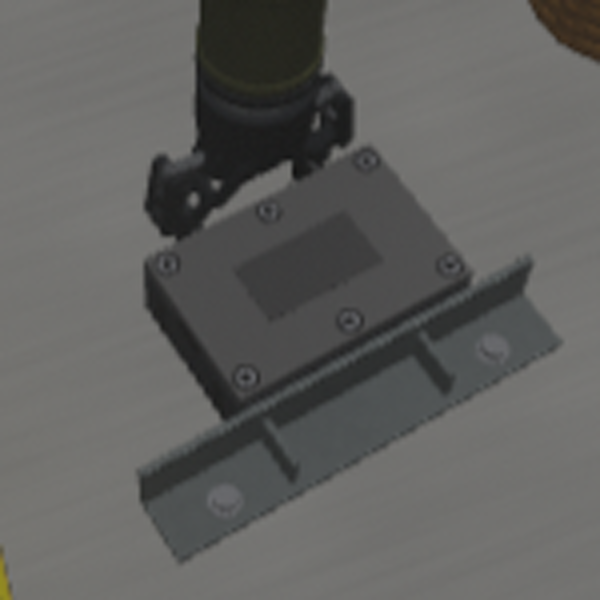

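The mould is squared up just short of the fence. Its front lid edge runs from crop (240,398) to (470,268), a few mm from the fence top edge. It sits well inside both fence ends, and the push force is still at the sliding level.

Call:
drive_tool --pt "8.5 -0.1 0 0 0" --pt "8.5 -0.2 0 0 0" --pt "8.5 -0.3 0 0 0" --pt "8.5 -0.4 0 0 0" --pt "8.5 -0.5 0 0 0" --pt "8.5 -0.6 0 0 0" --pt "8.5 -0.6 0 0 0" --pt "8.5 -0.6 0 0 0" --pt "8.5 -0.6 0 0 0" --pt "8.5 -0.6 0 0 0"

```text
clock: 8.93
ee_pos: [578.6, 36.3, 89.6]
tool_rot: [-0.011, -0.082, 0.997, -0.003]
wrist_force: [-21.3, -2.2, 12.9]
gripper_width: 0.997
grip_force: 10.9
```

Call:
drive_tool --pt "8.5 -0.1 0 0 0" --pt "8.5 -0.2 0 0 0" --pt "8.5 -0.3 0 0 0" --pt "8.5 -0.4 0 0 0" --pt "8.5 -0.4 0 0 0" --pt "8.5 -0.4 0 0 0" --pt "8.5 -0.4 0 0 0" --pt "8.5 -0.4 0 0 0" --pt "8.5 -0.4 0 0 0" --pt "8.5 -0.4 0 0 0"

```text
clock: 9.77
ee_pos: [579.0, 36.4, 89.2]
tool_rot: [-0.015, -0.082, 0.997, -0.004]
wrist_force: [-29.2, -2.4, 17.1]
gripper_width: 0.997
grip_force: 14.8
```

Firm contact: 29 N with almost no further movement. Backing off and rising clear.

Call:
drive_tool --pt "8.5 0.5 0 0 0" --pt "8.5 1 0 0 0" --pt "8.5 1.6 0 0 0" --pt "8.5 2.5 0 0 0" --pt "8.5 4 0 0 0" --pt "8.5 6 0 0 0" --pt "8.5 8 0 0 0" --pt "8.5 8 0 -3 0" --pt "8.5 8 0 -6 0" --pt "8.5 8 0 -8 0"

```text
clock: 10.6
ee_pos: [514.8, 26.5, 173.2]
tool_rot: [0.002, -0.081, 0.997, 0.001]
wrist_force: [1.2, -0.4, 0.2]
gripper_width: 0.995
grip_force: 0.0
```

```bash
python3 m.py s5.png; python3 -c "
from h import *
cap('side','d5.png');A=cv2.imread('pics/v_s5.png');B=cv2.imread('pics/d5.png')[110:230,190:350]
cv2.imwrite('pics/v5.png',np.hstack([cv2.resize(A,(360,360)),cv2.resize(B,(440,360),interpolation=cv2.INTER_CUBIC)]))"
```

```text
[516.5  26.7 176. ] [ 0.004 -0.081  0.997  0.001] [-0.5  0.1  2.4]
```

View pics/v5.png

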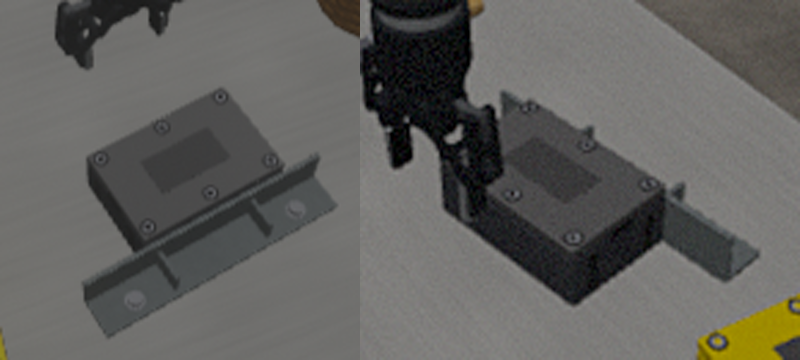

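Both views show the mould against the fence and within its ends, with the lid's front edge from (143,240) to (285,165) in the left panel. One closer look at the gap to confirm.

```bash
python3 -c "
import cv2
A=cv2.imread('pics/s5.png')[165:260,238:348]
A=cv2.convertScaleAbs(A,alpha=1.8)
cv2.imwrite('pics/z5.png',cv2.resize(A,None,fx=6,fy=6,interpolation=cv2.INTER_CUBIC))"
```

```text
(no output)
```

View pics/z5.png

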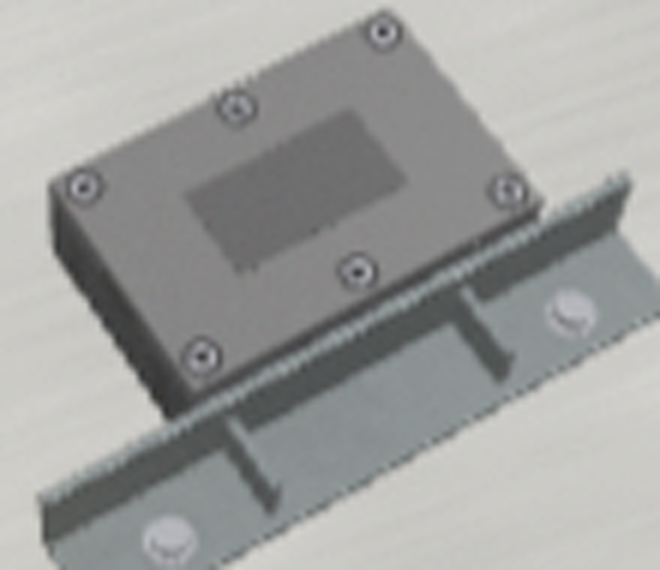

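Run:
```python
from h import *
c=cap('scene')
f=lambda x,y,z:ray(c,238+(x-2.5)/6,165+(y-2.5)/6,z)[:2]
F=np.array([f(40,497,50),f(628,175,50)]);e=F[1]-F[0];L=np.linalg.norm(e);e/=L;n=np.array([e[1],-e[0]]);print(L,np.degrees(np.arctan2(e[1],e[0])))
# screws (centres, z=64): pairs along long sides; lid corners
for p in [(83,187),(382,32),(202,357),(509,191),(237,108),(359,271),(193,393),(543,205),(50,185),(390,8)]:
    r=f(*p,64)-F.mean(0);print(p,(r@n).round(1),(r@e).round(1))
```

```text
298.90604377673645 99.12494523784434
(83, 187) -110.7 -63.6
(382, 32) -111.4 92.8
(202, 357) -14.5 -62.9
(509, 191) -14.4 93.3
(237, 108) -110.7 15.3
(359, 271) -14.9 15.8
(193, 393) -2.3 -74.9
(543, 205) -1.2 101.8
(50, 185) -118.9 -75.4
(390, 8) -120.5 103.3
```

The screw rows are parallel to the fence within about 0.3°. The front edge is about 1–2 mm from the fence line, which is within calibration error, and the mould spans −75 to +103 mm along a ±150 mm fence. Handing in.

```bash
python3 -c "
from bench import env
print(env.job_done())"
```

```text
the job is handed in; nothing more can be done
None
```

I turned the mould and pushed it long side against the fence, inside both fence ends, then handed the job in with the arm clear after about 11 s; the hoop, tamper, brush and yellow block were not touched.

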